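Break down the sample-tin stacks to their stations

TASK

Take the two stacks of sample tins apart and put each tin on its next station: red on the balance's pan, blue on the hotplate, yellow in the orange tray, white on the black insert of the microscope stage plate, and green on the cork pad. Centre each tin on its station, standing upright on its base and alone there; set the tins down gently, and never drop, throw or tip one over.

Things in the scene. Friction and masses are not known exactly. Their poses are not given: they have to be found in the camera images.
- tin_red: sample tin, a plain closed cylinder: aluminium-coloured body under a red lid with a flat top, 68 mm in diameter and 34 mm high, 110 to 230 g. Origin: centre of its underside, z up; its yaw means nothing. One of the two wide tins, which are the bottoms of the two stacks, standing on the bench; a medium tin stands about central on it at the start.
- tin_blue: sample tin, a plain closed cylinder: aluminium-coloured body under a blue lid with a flat top, 68 mm in diameter and 34 mm high, 110 to 230 g. Origin: centre of its underside, z up; its yaw means nothing. One of the two wide tins, which are the bottoms of the two stacks, standing on the bench; a medium tin stands about central on it at the start.
- tin_yellow: sample tin, a plain closed cylinder: aluminium-coloured body under a yellow lid with a flat top, 52 mm in diameter and 30 mm high, 70 to 140 g. Origin: centre of its underside, z up; its yaw means nothing. One of the two medium tins; at the start it stands on one of the wide tins (red or blue), and may carry the small green tin.
- tin_white: sample tin, a plain closed cylinder: aluminium-coloured body under a white lid with a flat top, 52 mm in diameter and 30 mm high, 70 to 140 g. Origin: centre of its underside, z up; its yaw means nothing. One of the two medium tins; at the start it stands on one of the wide tins (red or blue), and may carry the small green tin.
- tin_green: sample tin, a plain closed cylinder: aluminium-coloured body under a green lid with a flat top, 36 mm in diameter and 28 mm high, 40 to 85 g. Origin: centre of its underside, z up; its yaw means nothing. The only small tin; at the start it is the top of the one three-high stack, about central on a medium tin (yellow or white).
- balance: laboratory balance: grey plastic housing 116 x 116 mm with a raised round bright steel pan, 92 mm in diameter, flat, its top 40 mm above the bench; the pan does not move. Fixed to the bench. Origin: centre of its underside, at bench height, straight under the centre of the place for the tin; z up. 
- stage_plate: microscope stage plate: cream square plate 120 x 120 mm, 15 mm thick, with a round black insert 86 mm in diameter in its middle, whose flat top is 16 mm above the bench. Fixed to the bench. Origin: centre of its underside, at bench height, straight under the centre of the place for the tin; z up. 
- hotplate: small hotplate, cold: dark housing 116 x 110 mm with, in its middle, a flat square white ceramic top 96 x 96 mm, 40 mm above the bench, and a black knob on its front edge. Fixed to the bench. Origin: centre of its underside, at bench height, straight under the centre of the place for the tin; z up. 
- orange_tray: shallow square orange tray 116 x 116 mm over all with a black rubber floor 108 x 108 mm; floor 5 mm above the bench, rim 10 mm above the bench. Fixed to the bench. Origin: centre of its underside, at bench height, straight under the centre of the place for the tin; z up. 
- cork_pad: round cork pad 104 mm in diameter, flat top 12 mm above the bench. Fixed to the bench. Origin: centre of its underside, at bench height, straight under the centre of the place for the tin; z up. 

How it is judged:
By the outcome, as a careful person would: the job done as asked, in the order asked, and still so for the second after the job is handed in, with the robot touching nothing.
It also fails if it takes over 120 s, if anything falls off the work surface, if the arm or the gripper's body presses on something with over 40 N, if the wrist force passes 120 N, or if a joint passes its speed limit or range.

ROBOT

A 7-joint arm with a two-finger parallel gripper is mounted at the origin on the work surface. World frame = base frame: x ahead of the robot, y to its left, z up, the work surface at z = 0. Lengths are in mm, angles in rad, forces in N, time in s.
With the tool pointing down it reaches from about 425 to 950 mm from the base axis. Payload 16.7 kg.
Tool frame: the origin (TCP) lies midway between the tips of the shut fingers; the grasp point (between the pads) lies 19 mm behind it (r.hold_point_z is the distance from the TCP to the grasp point, in mm); z points along the fingers, y is the direction in which the jaws open and shut (so a half turn about z gives the same grasp; the last joint's range is limited). The gripper opens to 94 mm and grips with 3 to 60 N. Pads are 16 mm wide; open, the fingers measure 119 mm over their backs; the gripper's body (75 mm by 177 mm) begins 78 mm behind the grasp point.
Start: joints at [-1.286, 0.426, 0.074, 1.606, -0.034, 1.111, -0.067], TCP at [283.716, 612.437, 205.467] pointing down, gripper open.
Joint ranges: [-2.85, 2.85], [-0.5, 2.14], [-1.23, 1.37], [0.21, 2.46], [-1.02, 4.16], [0.16, 2.05], [-2.73, 2.73]. Speed limits (rad/s): [1.89, 1.89, 2.39, 2.39, 3.01, 3.01, 3.01].

INTERFACE

Orientations are given as a unit quaternion [x, y, z, w].
In Python, from rig import r gives the robot as it stands. The module is installed in compiled form; this text tells all that it offers.
- The arm moves only by the tool jog_arm, never from a script. Its arguments are lists of equal length, an entry for each row: "slide": the shift along the tool's x, y, z in m, a list of three; "delta_rot": the turn, a rotation vector about the tool's x, y, z in degrees, a list of three. In form: {"slide": [[dx, dy, dz], ...], "delta_rot": [[wx, wy, wz], ...]}. A call has 1 to 8 rows; each row shifts and turns the commanded pose from where the row before left it, along the tool's axes as they then stand; what a row does not reach is not made up. A row lasts 1/8 s, in which the tool goes at most 62.5 mm and 10.7 degrees, less where a joint would pass 70% of its speed; a pose out of reach is approached as far as the arm can. A call is refused whole if a number of a shift passes 0.0625 or a number of a turn 10.7, either way. A call with a gripper value outside its range is refused whole. "grip" is the finger opening in m, from 0 to 0.094, set as the call begins (left out, the last holds). The fingers move at their own pace and stop on an object; "grip_force" is the grip in N (left out, the last holds). Time passes only in rows, so rows that do not move let the fingers close. It gives the time, the measured TCP pose, the force and the opening at its end, in the units of the state.
- r.observe(): the state, without advancing time (a new reading comes with each control period).
- r.read_camera(name): name is "scene" or "top"; returns the picture (384x512x3 uint8, red, green, blue); there is no depth.
- r.camera_model(name): a dict with "fx", "fy", "cx", "cy" (pixels), "xyz" and "rotation" of the camera in the world. Camera axes: x right, y down, z forward; pixel columns grow to the right and rows downward; lengths in mm; the calibration is good to about 2 mm. A picture is of the moment at which its call begins. camera_model takes no time and is no camera call.
- r.finish_job(): hands the job in, once; it reports no verdict.
The state is a dict: "clock": time; "q": joint angles; "qd": joint speeds; "effort": joint torques, N m; "tcp_pos": TCP position; "tcp_rot": TCP orientation; "ft_force": force on the tool from outside, world axes, zero at the start; "moment": the same for the moment, N m; "grip_width": finger opening in mm.
Only numpy, scipy, OpenCV 4.12 (cv2) and the standard library are available. Lean on these libraries where they do the work, as an engineer would, in place of code of your own. Each camera call takes 0.05 s, during which the arm holds its last target.

## Working session

There is one attempt and no reset: what is moved stays moved. The work goes in short steps, Python scripts to look and compute and a tool call to move; the robot and the scene stay as the last step left them, time stands still between calls to the robot, and variables do not carry over. Pictures are saved under pics/ and viewed, and the job is handed in when it is done.

Besides the shell and the picture viewer there is one more tool, called after "Call:" as name(argument=value, ...), one argument or row to a line, values as JSON. jog_arm: Moves the arm, as the interface text tells. Its arguments: {"type":"object","properties":{"slide":{"type":"array","items":{"type":"array","items":{"type":"number"}}},"delta_rot":{"type":"array","items":{"type":"array","items":{"type":"number"}}},"grip":{"type":"number"},"grip_force":{"type":"number"}},"required":["slide","delta_rot"]}

```bash
ls; mkdir -p pics
python3 - <<'E'
from rig import r
import cv2
print(r.observe(), r.hold_point_z)
for n in("scene","top"):
    im=r.read_camera(n); cv2.imwrite(f"pics/{n}0.png",im[:,:,::-1]); print(n,r.camera_model(n))
E
```

```text
pics
{'clock': 0.0, 'q': array([-1.28651162,  0.42673187,  0.0738731 ,  1.60662561, -0.03409237,
        1.110759  , -0.06711007]), 'qd': array([-6.56671379e-04, -5.29461344e-04, -4.20661780e-05, -8.05866757e-04,
        3.89539005e-04, -1.35748055e-03,  7.11573767e-04]), 'effort': array([ 2.78221429e-03, -9.35773087e+01,  3.66856188e+00, -4.54220438e+01,
       -4.87240346e-02,  1.96586660e-02,  6.27568465e-05]), 'tcp_pos': array([283.56855166, 612.06645566, 204.76814962]), 'tcp_rot': array([ 2.15224663e-01,  9.76564358e-01, -6.26616685e-04, -8.18324168e-05]), 'ft_force': array([-0.31306431,  0.17002041,  0.06529429]), 'moment': array([-0.01863921, -0.01820386,  0.00046968]), 'grip_width': 94.20133630377236} 18.8
scene {'fx': 362.8034050840586, 'fy': 362.8034050840586, 'cx': 257.243905529562, 'cy': 190.93412584634396, 'xyz': array([1160.19564017,  185.13814444,  758.52232888]), 'rotation': array([ 0.54856769,  0.74611528, -0.30513247, -0.22199023])}
top {'fx': 413.6277235331416, 'fy': 413.6277235331416, 'cx': 261.71332868585597, 'cy': 191.1587634647416, 'xyz': array([ 348.97951059,    3.27194565, 1127.50955874]), 'rotation': array([-0.69467215,  0.71525948, -0.05023774,  0.05753824])}
```

View pics/scene0.png

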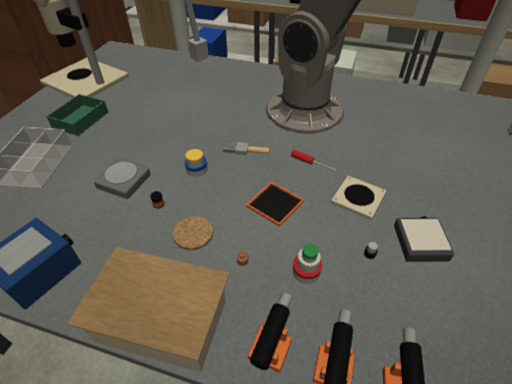

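View pics/top0.png

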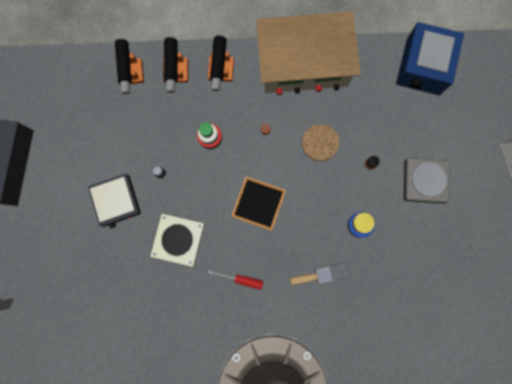

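```bash
cat > h.py <<'E'
import numpy as np, cv2
from scipy.spatial.transform import Rotation as R
from rig import r
def P(name):
    c=r.camera_model(name); Rm=R.from_quat(c["rotation"]).as_matrix()
    K=np.array([[c["fx"],0,c["cx"]],[0,c["fy"],c["cy"]],[0,0,1]]); return K,Rm,np.array(c["xyz"])
def proj(name,p):
    K,Rm,t=P(name); v=K@Rm.T@(np.array(p,float)-t); return v[:2]/v[2]
def unproj(name,uv,z):
    K,Rm,t=P(name); d=Rm@np.linalg.inv(K)@np.array([uv[0],uv[1],1.]); return (t+d*(z-t[2])/d[2])[:2]
def rect(name,im,z,x0,y0,w,s=1.0):
    """square patch centred x0,y0, width w mm, s px/mm; up=+x, left=+y"""
    K,Rm,t=P(name); n=int(w*s)
    H=K@Rm.T@np.column_stack([[0,-1/s,0],[-1/s,0,0],np.array([x0+w/2,y0+w/2,z])-t])
    # out pixel (c,r): y=y0+w/2-c/s ; x=x0+w/2-r/s
    H=K@Rm.T@np.column_stack([[0,-1/s,0],[-1/s,0,0],np.array([x0+w/2,y0+w/2,z])-t])
    return cv2.warpPerspective(im,H,(n,n),flags=cv2.INTER_CUBIC|cv2.WARP_INVERSE_MAP)
E
python3 - <<'E'
from h import *
top=cv2.imread("pics/top0.png");sc=cv2.imread("pics/scene0.png")
for n,uv,z,us in [("green",(206,129),92,(311,250)),("red",(209,135),34,(308,267)),("yellow",(363,223),64,(195,156)),("balance",(430,180),40,(121,172)),("hot",(113,199),40,(425,238)),("tray",(259,203),5,(276,202)),("stage",(177,240),16,(359,194)),("cork",(320,142),12,(193,232))]:
    a=unproj("top",uv,z); b=unproj("scene",us,z); print(n,a.round(),b.round(),np.hypot(*a).round())
E
```

```text
green [676. 152.] [679. 156.] 693.0
red [677. 152.] [686. 157.] 694.0
yellow [ 422. -245.] [ 430. -240.] 488.0
balance [ 533. -436.] [ 535. -431.] 688.0
hot [507. 409.] [523. 414.] 651.0
tray [489.  21.] [484.  26.] 490.0
stage [395. 243.] [395. 244.] 463.0
cork [ 654. -153.] [ 656. -150.] 671.0
```

Run:
```python
from h import *
ims={"top":cv2.imread("pics/top0.png"),"scene":cv2.imread("pics/scene0.png")}
L=[("green",92,676,154),("yel",64,424,-243),("bal",40,533,-434),("hot",40,511,411),("tray",10,487,23),("stage",16,395,243),("cork",12,655,-152)]
rows=[]
for c in ims:
    row=[]
    for n,z,x,y in L:
        p=rect(c,ims[c],z,x,y,160,1.0)
        p=cv2.resize(p,(190,190),interpolation=cv2.INTER_CUBIC);cv2.drawMarker(p,(95,95),(255,0,255),0,10);row.append(p)
    rows.append(np.hstack(row[:4]));rows.append(np.hstack(row[4:]+[row[0]*0]))
cv2.imwrite("pics/m.png",np.vstack(rows)[:,:])
m=cv2.imread("pics/m.png");cv2.imwrite("pics/m1.png",cv2.resize(m,(600,600)))
```

```text
(no output)
```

View pics/m1.png

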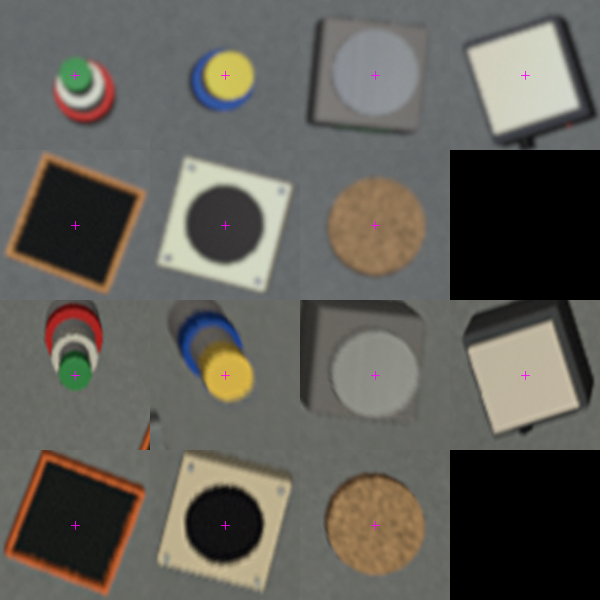

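```bash
cat >> h.py <<'E'
def find(c,im,z,x0,y0,w=150,thr=30,s=4,rad=8):
    p=rect(c,im,z,x0,y0,w,s); lab=cv2.cvtColor(p,cv2.COLOR_BGR2LAB).astype(float); m=int(w*s/2); k=rad*s
    ref=np.median(lab[m-k:m+k,m-k:m+k].reshape(-1,3),axis=0); d=np.linalg.norm(lab-ref,axis=2)
    mask=(d<thr).astype(np.uint8)
    mask=cv2.morphologyEx(mask,cv2.MORPH_OPEN,np.ones((9,9)));mask=cv2.morphologyEx(mask,cv2.MORPH_CLOSE,np.ones((9,9)))
    n,lb,st,ce=cv2.connectedComponentsWithStats(mask)
    l=lb[m,m]; blob=(lb==l).astype(np.uint8)
    cn=max(cv2.findContours(blob,0,2)[0],key=cv2.contourArea)
    M=cv2.moments(cn); u,v=M['m10']/M['m00'],M['m01']/M['m00']
    hull=cv2.contourArea(cn)
    (ru,rv),(a,b),ang=cv2.minAreaRect(cn)
    f=lambda u,v:np.array([x0+w/2-v/s,y0+w/2-u/s]).round(1)
    return dict(cent=f(u,v),rect=f(ru,rv),size=(round(a/s,1),round(b/s,1)),ang=round(ang,1),diam=round(2*np.sqrt(hull/np.pi)/s,1))
E
python3 - <<'E'
from h import *
ims={"top":cv2.imread("pics/top0.png"),"scene":cv2.imread("pics/scene0.png")}
L=[("green",92,676,154,30),("yel",64,424,-243,30),("bal",40,533,-434,18),("hot",40,511,411,30),("tray",5,487,23,40),("stage",16,395,243,50),("cork",12,655,-152,18)]
for n,z,x,y,t in L:
  for c in ims:
    for tt in (t*.75,t,):
      print(n,c,find(c,ims[c],z,x,y,thr=tt))
E
```

```text
green top {'cent': array([677.8, 154. ]), 'rect': array([677.7, 153.9]), 'size': (33.1, 32.4), 'ang': 62.1, 'diam': np.float64(32.9)}
green top {'cent': array([677.9, 154. ]), 'rect': array([677.9, 153.9]), 'size': (34.7, 34.4), 'ang': 58.6, 'diam': np.float64(34.6)}
green scene {'cent': array([677.3, 154.3]), 'rect': array([677.3, 154.1]), 'size': (34.8, 34.3), 'ang': 35.8, 'diam': np.float64(34.6)}
green scene {'cent': array([677.2, 154.3]), 'rect': array([676.9, 154.1]), 'size': (36.2, 35.4), 'ang': 42.5, 'diam': np.float64(35.8)}
yel top {'cent': array([ 423.9, -247.1]), 'rect': array([ 423.8, -247.2]), 'size': (46.7, 47.4), 'ang': 76.6, 'diam': np.float64(47.3)}
yel top {'cent': array([ 423.9, -247.1]), 'rect': array([ 423.9, -247.2]), 'size': (47.8, 48.6), 'ang': 71.6, 'diam': np.float64(48.3)}
yel scene {'cent': array([ 423.2, -246.7]), 'rect': array([ 422.8, -246.7]), 'size': (48.7, 49.4), 'ang': 3.8, 'diam': np.float64(48.9)}
yel scene {'cent': array([ 423.2, -246.7]), 'rect': array([ 423.1, -246.6]), 'size': (50.8, 49.2), 'ang': 90.0, 'diam': np.float64(49.9)}
bal top {'cen
[... 2020 characters left out ...]

stage scene {'cent': array([396.3, 244.3]), 'rect': array([396.5, 244.2]), 'size': (80.4, 80.4), 'ang': 43.5, 'diam': np.float64(80.5)}
cork top {'cent': array([ 654.9, -153.8]), 'rect': array([ 654.8, -153.9]), 'size': (102.0, 102.2), 'ang': 90.0, 'diam': np.float64(101.7)}
cork top {'cent': array([ 655.1, -153.9]), 'rect': array([ 654.9, -154.1]), 'size': (104.2, 104.3), 'ang': 84.6, 'diam': np.float64(103.7)}
cork scene {'cent': array([ 652.9, -153.6]), 'rect': array([ 652.8, -153.2]), 'size': (102.6, 101.3), 'ang': 18.9, 'diam': np.float64(101.4)}
cork scene {'cent': array([ 652.9, -153.5]), 'rect': array([ 652.6, -153.4]), 'size': (103.4, 102.2), 'ang': 18.4, 'diam': np.float64(102.9)}
```

Call:
jog_arm(
  slide=[
    [0, 0, 0],
    [0, 0, 0],
    [0, 0, 0],
    [-0.02, -0.025, 0],
    [-0.04, -0.046, 0],
    [-0.04, -0.046, 0],
    [-0.04, -0.046, 0],
    [-0.04, -0.046, 0],
  ],
  delta_rot=[
    [0, 0, -8.29],
    [0, 0, -8.29],
    [0, 0, -8.29],
    [0, 0, 0],
    [0, 0, 0],
    [0, 0, 0],
    [0, 0, 0],
    [0, 0, 0],
  ],
  grip=0.06,
  grip_force=20,
)

```text
clock: 1.1
tcp_pos: [464.7, 401.7, 205.3]
tcp_rot: [-0.0, 1.0, -0.0, -0.0]
ft_force: [0.7, 0.7, -0.3]
grip_width: 59.7
```

Call:
jog_arm(
  slide=[
    [-0.04, -0.046, 0],
    [-0.04, -0.046, 0],
    [-0.04, -0.046, 0],
    [-0.04, -0.046, 0],
    [-0.03, -0.036, 0.02],
    [-0.016, -0.02, 0.03],
    [-0.006, -0.008, 0.03],
    [0, 0, 0],
  ],
  delta_rot=[
    [0, 0, 0],
    [0, 0, 0],
    [0, 0, 0],
    [0, 0, 0],
    [0, 0, 0],
    [0, 0, 0],
    [0, 0, 0],
    [0, 0, 0],
  ],
)

```text
clock: 2.1
tcp_pos: [674.6, 154.2, 123.0]
tcp_rot: [0.001, 1.0, -0.001, -0.002]
ft_force: [-0.4, 1.0, 0.1]
grip_width: 60.2
```

Run:
```python
from h import *
print(r.observe())
im=r.read_camera("scene")[:,:,::-1]; cv2.imwrite("pics/s1.png",cv2.resize(im[180:320,220:400],None,fx=4,fy=4))
```

```text
{'clock': 2.1, 'q': array([-0.43953704,  0.53458864,  0.17107486,  1.63829232, -0.10391683,
        0.98218936,  1.33597745]), 'qd': array([-0.02214331, -0.04446099, -0.00698247, -0.03477007,  0.00171898,
        0.02964046, -0.01425278]), 'effort': array([ 2.14354835e+00, -9.67411280e+01,  7.81493247e+00, -4.04966533e+01,
        1.01726907e-02, -8.85846242e-01,  3.92646007e-01]), 'tcp_pos': array([674.5692591 , 154.24267851, 122.96976871]), 'tcp_rot': array([ 5.46570909e-04,  9.99997251e-01, -8.75736610e-04, -2.10511578e-03]), 'ft_force': array([-0.3696859 ,  0.9563004 ,  0.12716689]), 'moment': array([ 0.0633261 ,  0.0294143 , -0.00659225]), 'grip_width': 60.222710143596295}
```

View pics/s1.png

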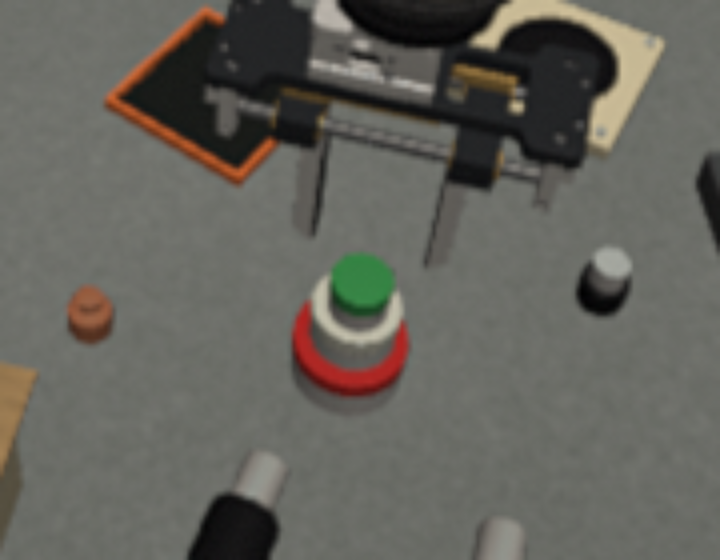

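Gripper above the green/white/red stack (green lid at crop 362,285), centred in y. Descend.

Call:
jog_arm(
  slide=[
    [-0.002, -0.001, 0.025],
    [0, 0, 0.02],
    [0, 0, 0.008],
    [0, 0, 0.003],
    [0, 0, 0],
    [0, 0, 0],
  ],
  delta_rot=[
    [0, 0, 0],
    [0, 0, 0],
    [0, 0, 0],
    [0, 0, 0],
    [0, 0, 0],
    [0, 0, 0],
  ],
)

```text
clock: 2.9
tcp_pos: [678.2, 154.6, 70.2]
tcp_rot: [-0.0, 1.0, 0.0, 0.0]
ft_force: [0.1, 0.2, -0.6]
grip_width: 60.1
```

Call:
jog_arm(
  slide=[
    [0, 0, 0.001],
    [0, 0, 0],
    [0, 0, 0],
    [0, 0, 0],
    [0, 0, 0],
    [0, 0, 0],
  ],
  delta_rot=[
    [0, 0, 0],
    [0, 0, 0],
    [0, 0, 0],
    [0, 0, 0],
    [0, 0, 0],
    [0, 0, 0],
  ],
  grip=0.03,
  grip_force=15,
)

```text
clock: 3.65
tcp_pos: [677.8, 154.5, 68.5]
tcp_rot: [-0.0, 1.0, -0.0, 0.0]
ft_force: [0.9, -0.7, 1.8]
grip_width: 35.6
```

Call:
jog_arm(
  slide=[
    [0, 0, -0.005],
    [0, 0, -0.015],
    [0, 0, -0.02],
    [0, 0, -0.01],
    [0.001, -0.015, 0],
    [0.002, -0.03, 0],
    [0.004, -0.045, 0],
    [0.004, -0.055, 0],
  ],
  delta_rot=[
    [0, 0, 0],
    [0, 0, 0],
    [0, 0, 0],
    [0, 0, 0],
    [0, 0, 0],
    [0, 0, 0],
    [0, 0, 0],
    [0, 0, 0],
  ],
  grip_force=20,
)

```text
clock: 4.65
tcp_pos: [666.1, 7.9, 117.9]
tcp_rot: [-0.001, 1.0, -0.0, -0.0]
ft_force: [0.2, -1.4, -0.3]
grip_width: 36.1
```

Run:
```python
from h import *
o=r.observe();print(o["tcp_pos"],o["grip_width"],o["ft_force"])
for c in("scene","top"):
  im=np.ascontiguousarray(r.read_camera(c)[:,:,::-1]); cv2.imwrite(f"pics/{c}2.png",im)
  for x,y,z in((677,154,64),):
    print(c,find(c,im,z,x,y,thr=30),find(c,im,z,x,y,thr=22))
  p=rect(c,im,34,677,154,140,4);cv2.imwrite(f"pics/r{c}2.png",p)
```

```text
[666.06514521   7.86800247 117.896446  ] 36.07445987652187 [ 0.22577656 -1.41607822 -0.29455219]
scene {'cent': array([675.5, 153.5]), 'rect': array([675.6, 153.5]), 'size': (50.8, 50.1), 'ang': 17.8, 'diam': np.float64(50.2)} {'cent': array([675.6, 153.5]), 'rect': array([675.9, 153.8]), 'size': (49.9, 49.3), 'ang': 71.6, 'diam': np.float64(49.4)}
top {'cent': array([675.9, 153.3]), 'rect': array([675.8, 153.2]), 'size': (48.0, 48.1), 'ang': 64.7, 'diam': np.float64(48.1)} {'cent': array([675.8, 153.2]), 'rect': array([675.8, 153.2]), 'size': (46.7, 47.3), 'ang': 64.4, 'diam': np.float64(47.0)}
```

View pics/scene2.png

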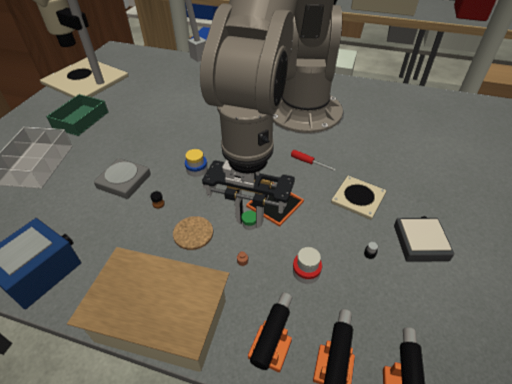

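Green held (pix 250,217); the white/red stack is undisturbed (308,262). Move to cork.

Call:
jog_arm(
  slide=[
    [0.005, -0.055, 0],
    [0.004, -0.05, 0],
    [0.002, -0.034, 0.02],
    [0.001, -0.017, 0.03],
    [0.0007, -0.007, 0.03],
    [0, 0, 0.01],
    [0, 0, 0.006],
    [0, 0, 0],
  ],
  delta_rot=[
    [0, 0, 0],
    [0, 0, 0],
    [0, 0, 0],
    [0, 0, 0],
    [0, 0, 0],
    [0, 0, 0],
    [0, 0, 0],
    [0, 0, 0],
  ],
)

```text
clock: 5.75
tcp_pos: [654.5, -153.1, 22.9]
tcp_rot: [-0.0, 1.0, 0.0, 0.0]
ft_force: [0.1, 0.4, -0.1]
grip_width: 35.4
```

Call:
jog_arm(
  slide=[
    [0, -0.0005, 0.003],
    [0, 0, 0.0015],
    [0, 0, 0.001],
    [0, 0, 0.0005],
    [0, 0, 0],
  ],
  delta_rot=[
    [0, 0, 0],
    [0, 0, 0],
    [0, 0, 0],
    [0, 0, 0],
    [0, 0, 0],
  ],
)

```text
clock: 6.38
tcp_pos: [654.2, -154.0, 16.5]
tcp_rot: [-0.0, 1.0, -0.0, 0.0]
ft_force: [-0.2, -0.3, 0.4]
grip_width: 35.4
```

Call:
jog_arm(
  slide=[
    [0, 0, 0.0005],
    [0, 0, 0.0005],
    [0, 0, 0],
  ],
  delta_rot=[
    [0, 0, 0],
    [0, 0, 0],
    [0, 0, 0],
  ],
)

```text
clock: 6.75
tcp_pos: [654.2, -154.0, 16.4]
tcp_rot: [-0.0, 1.0, 0.0, 0.0]
ft_force: [-6.3, 1.8, 13.1]
grip_width: 35.2
```

Contact (13 N). Release slowly and rise.

Call:
jog_arm(
  slide=[
    [0, 0, -0.0005],
    [0, 0, 0],
    [0, 0, 0],
    [0, 0, -0.005],
    [0, 0, -0.02],
    [0, 0, -0.03],
    [0, 0, -0.04],
    [0, 0, -0.02],
  ],
  delta_rot=[
    [0, 0, 0],
    [0, 0, 0],
    [0, 0, 0],
    [0, 0, 0],
    [0, 0, 0],
    [0, 0, 0],
    [0, 0, 0],
    [0, 0, 0],
  ],
  grip=0.074,
)

```text
clock: 7.75
tcp_pos: [655.2, -154.3, 134.5]
tcp_rot: [0.0, 1.0, -0.0, 0.002]
ft_force: [0.7, 0.6, 0.2]
grip_width: 73.9
```

Call:
jog_arm(
  slide=[
    [-0.003, 0.03, 0],
    [-0.004, 0.06, 0],
    [-0.004, 0.06, 0],
    [-0.004, 0.06, 0],
    [-0.004, 0.05, 0],
    [-0.002, 0.03, 0.01],
    [-0.0007, 0.0176, 0.02],
    [0, 0, 0],
  ],
  delta_rot=[
    [0, 0, 0],
    [0, 0, 0],
    [0, 0, 0],
    [0, 0, 0],
    [0, 0, 0],
    [0, 0, 0],
    [0, 0, 0],
    [0, 0, 0],
  ],
)

```text
clock: 8.75
tcp_pos: [674.4, 154.0, 98.8]
tcp_rot: [-0.001, 1.0, -0.001, -0.002]
ft_force: [-0.2, 0.2, 0.3]
grip_width: 74.3
```

Run:
```python
from h import *
o=r.observe();print(o["tcp_pos"])
for c in("scene","top"):
  im=np.ascontiguousarray(r.read_camera(c)[:,:,::-1]); cv2.imwrite(f"pics/{c}3.png",im)
  print(c,find(c,im,40,654,-154,w=100,thr=30))
```

```text
[674.40749602 153.99749503  98.8252965 ]
scene {'cent': array([ 653.6, -153. ]), 'rect': array([ 653.6, -153.1]), 'size': (35.8, 34.8), 'ang': 90.0, 'diam': np.float64(35.6)}
top {'cent': array([ 654.7, -153.8]), 'rect': array([ 654.6, -153.6]), 'size': (34.2, 35.2), 'ang': 90.0, 'diam': np.float64(35.0)}
```

View pics/scene3.png

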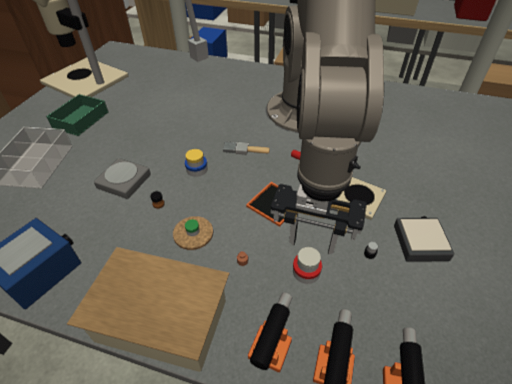

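Green stands centred on the cork (191,226). The gripper is over the white tin (308,258). Descend.

Call:
jog_arm(
  slide=[
    [0, 0, 0.025],
    [0, 0, 0.022],
    [0, 0, 0.01],
    [0, 0, 0.005],
    [0, 0, 0.001],
    [0, 0, 0],
  ],
  delta_rot=[
    [0, 0, 0],
    [0, 0, 0],
    [0, 0, 0],
    [0, 0, 0],
    [0, 0, 0],
    [0, 0, 0],
  ],
)

```text
clock: 9.6
tcp_pos: [676.1, 153.7, 38.5]
tcp_rot: [-0.0, 1.0, 0.0, 0.0]
ft_force: [0.4, 0.1, -0.1]
grip_width: 74.3
```

Call:
jog_arm(
  slide=[
    [0, 0, 0],
    [0, 0, 0],
    [0, 0, 0],
    [0, 0, 0],
    [0, 0, 0],
  ],
  delta_rot=[
    [0, 0, 0],
    [0, 0, 0],
    [0, 0, 0],
    [0, 0, 0],
    [0, 0, 0],
  ],
  grip=0.045,
  grip_force=20,
)

```text
clock: 10.22
tcp_pos: [675.9, 153.6, 38.2]
tcp_rot: [-0.0, 1.0, 0.0, 0.0]
ft_force: [-1.6, -0.6, 4.8]
grip_width: 51.2
```

Call:
jog_arm(
  slide=[
    [0, 0, -0.004],
    [0, 0, -0.012],
    [0, 0, -0.022],
    [0, 0, -0.017],
    [0.01, 0.003, -0.005],
    [0.025, 0.008, 0],
    [0.04, 0.013, 0],
    [0.05, 0.016, 0],
  ],
  delta_rot=[
    [0, 0, 0],
    [0, 0, 0],
    [0, 0, 0],
    [0, 0, 0],
    [0, 0, 0],
    [0, 0, 0],
    [0, 0, 0],
    [0, 0, 0],
  ],
  grip_force=25,
)

```text
clock: 11.22
tcp_pos: [549.1, 193.8, 97.8]
tcp_rot: [0.0, 1.0, -0.0, -0.0]
ft_force: [0.5, 0.3, -0.8]
grip_width: 51.8
```

Call:
jog_arm(
  slide=[
    [0.05, 0.016, 0],
    [0.045, 0.015, 0],
    [0.032, 0.01, 0.02],
    [0.018, 0.006, 0.025],
    [0.0097, 0.0034, 0.02],
    [0, 0, 0.006],
    [0, 0, 0],
    [0, 0, 0],
  ],
  delta_rot=[
    [0, 0, 0],
    [0, 0, 0],
    [0, 0, 0],
    [0, 0, 0],
    [0, 0, 0],
    [0, 0, 0],
    [0, 0, 0],
    [0, 0, 0],
  ],
)

```text
clock: 12.22
tcp_pos: [396.8, 244.0, 27.6]
tcp_rot: [0.0, 1.0, 0.0, 0.0]
ft_force: [0.1, -0.0, -1.4]
grip_width: 51.7
```

Expected contact at tip z ≈ 20.2.

Call:
jog_arm(
  slide=[
    [0.0005, 0, 0.004],
    [0, 0, 0.002],
    [0, 0, 0.001],
    [0, 0, 0.0005],
    [0, 0, 0.0003],
    [0, 0, 0],
  ],
  delta_rot=[
    [0, 0, 0],
    [0, 0, 0],
    [0, 0, 0],
    [0, 0, 0],
    [0, 0, 0],
    [0, 0, 0],
  ],
)

```text
clock: 12.98
tcp_pos: [395.7, 243.9, 20.0]
tcp_rot: [0.0, 1.0, 0.0, -0.0]
ft_force: [-6.4, -4.9, 27.5]
grip_width: 51.3
```

Call:
jog_arm(
  slide=[
    [0, 0, -0.001],
    [0, 0, 0],
    [0, 0, 0],
    [0, 0, -0.005],
    [0, 0, -0.02],
    [0, 0, -0.03],
    [0, 0, -0.04],
    [0, 0, -0.01],
  ],
  delta_rot=[
    [0, 0, 0],
    [0, 0, 0],
    [0, 0, 0],
    [0, 0, 0],
    [0, 0, 0],
    [0, 0, 0],
    [0, 0, 0],
    [0, 0, 0],
  ],
  grip=0.086,
)

```text
clock: 13.98
tcp_pos: [396.5, 244.6, 127.5]
tcp_rot: [-0.0, 1.0, 0.001, 0.001]
ft_force: [-0.6, 0.5, -0.7]
grip_width: 85.9
```

Run:
```python
from h import *
o=r.observe();print(o["tcp_pos"],o["ft_force"])
for c in("scene","top"):
  im=np.ascontiguousarray(r.read_camera(c)[:,:,::-1]); cv2.imwrite(f"pics/{c}4.png",im)
  for n,z,x,y in(("white",46,396,244),("red",34,675,153)):
   try: print(c,n,find(c,im,z,x,y,w=130,thr=30))
   except Exception as e: print(e)
```

```text
[396.47229701 244.63560901 127.51151225] [-0.58953391  0.51023341 -0.72103591]
scene white {'cent': array([406.8, 242.5]), 'rect': array([423.6, 243.2]), 'size': (114.1, 105.4), 'ang': 15.1, 'diam': np.float64(88.8)}
scene red {'cent': array([677.8, 153.2]), 'rect': array([677.6, 153.1]), 'size': (67.2, 66.2), 'ang': 90.0, 'diam': np.float64(66.8)}
top white {'cent': array([396. , 249.7]), 'rect': array([394.3, 252.1]), 'size': (114.3, 130.5), 'ang': 2.2, 'diam': np.float64(107.4)}
top red {'cent': array([677.7, 152.9]), 'rect': array([677.8, 152.8]), 'size': (65.5, 66.0), 'ang': 90.0, 'diam': np.float64(65.9)}
```

View pics/scene4.png

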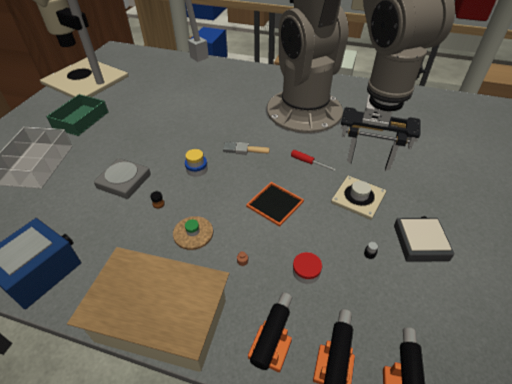

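White upright on the insert (360,190). Now red.

Call:
jog_arm(
  slide=[
    [-0.03, -0.01, 0],
    [-0.055, -0.018, 0],
    [-0.055, -0.018, 0],
    [-0.055, -0.018, 0],
    [-0.045, -0.014, 0.01],
    [-0.028, -0.008, 0.025],
    [-0.0142, -0.0048, 0.03],
    [0, 0, 0.01],
  ],
  delta_rot=[
    [0, 0, 0],
    [0, 0, 0],
    [0, 0, 0],
    [0, 0, 0],
    [0, 0, 0],
    [0, 0, 0],
    [0, 0, 0],
    [0, 0, 0],
  ],
)

```text
clock: 15.08
tcp_pos: [676.6, 151.9, 46.4]
tcp_rot: [0.0, 1.0, -0.001, -0.002]
ft_force: [0.2, -0.3, 0.1]
grip_width: 86.0
```

Call:
jog_arm(
  slide=[
    [0, 0, 0.012],
    [0, 0, 0.014],
    [0, 0, 0.01],
    [0, 0, 0.006],
    [0, 0, 0.002],
    [0, 0, 0],
  ],
  delta_rot=[
    [0, 0, 0],
    [0, 0, 0],
    [0, 0, 0],
    [0, 0, 0],
    [0, 0, 0],
    [0, 0, 0],
  ],
)

```text
clock: 15.82
tcp_pos: [678.0, 153.2, 6.4]
tcp_rot: [-0.0, 1.0, 0.0, 0.0]
ft_force: [0.6, -0.2, 0.3]
grip_width: 86.0
```

Run:
```python
from h import *
o=r.observe();print(o["tcp_pos"],o["ft_force"])
for c in("scene","top"):
  im=np.ascontiguousarray(r.read_camera(c)[:,:,::-1]); cv2.imwrite(f"pics/{c}5.png",im)
  for n,z,x,y in(("white",46,396,244),):
   print(c,n,find(c,im,z,x,y,w=60,thr=25),find(c,im,z,x,y,w=80,thr=20))
```

```text
[677.9620862  153.24949247   6.37268158] [ 0.55746152 -0.19600619  0.33770216]
scene white {'cent': array([396.9, 251.1]), 'rect': array([396.8, 251. ]), 'size': (40.0, 54.5), 'ang': 32.0, 'diam': np.float64(44.8)} {'cent': array([396.6, 255.4]), 'rect': array([396.1, 253.8]), 'size': (61.6, 48.9), 'ang': 1.3, 'diam': np.float64(47.8)}
top white {'cent': array([394.7, 252.1]), 'rect': array([396.1, 248.9]), 'size': (59.8, 50.2), 'ang': 90.0, 'diam': np.float64(57.5)} {'cent': array([394. , 257.2]), 'rect': array([396.1, 252.9]), 'size': (62.2, 79.7), 'ang': -0.0, 'diam': np.float64(73.4)}
```

View pics/scene5.png

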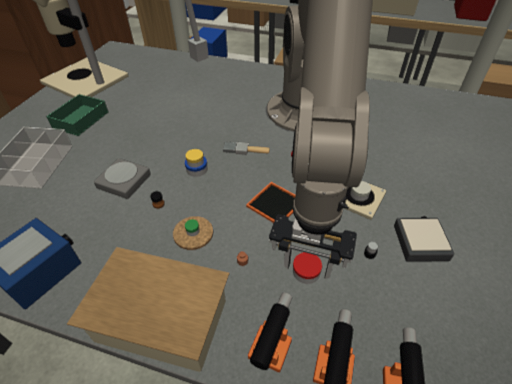

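Gripper straddles red (308,265). Close.

Call:
jog_arm(
  slide=[
    [0, 0, 0.001],
    [0, 0, 0],
    [0, 0, 0],
    [0, 0, 0],
    [0, 0, 0],
  ],
  delta_rot=[
    [0, 0, 0],
    [0, 0, 0],
    [0, 0, 0],
    [0, 0, 0],
    [0, 0, 0],
  ],
  grip=0.06,
  grip_force=30,
)

```text
clock: 16.55
tcp_pos: [677.8, 153.2, 5.2]
tcp_rot: [-0.0, 1.0, -0.0, 0.0]
ft_force: [-0.3, -1.2, 2.1]
grip_width: 67.4
```

Call:
jog_arm(
  slide=[
    [0, 0, -0.004],
    [0, 0, -0.012],
    [0, 0, -0.022],
    [0, 0, -0.025],
    [0.003, -0.012, -0.015],
    [0.006, -0.025, -0.007],
    [0.01, -0.04, 0],
    [0.012, -0.05, 0],
  ],
  delta_rot=[
    [0, 0, 0],
    [0, 0, 0],
    [0, 0, 0],
    [0, 0, 0],
    [0, 0, 0],
    [0, 0, 0],
    [0, 0, 0],
    [0, 0, 0],
  ],
  grip_force=35,
)

```text
clock: 17.55
tcp_pos: [645.6, 23.7, 90.0]
tcp_rot: [-0.0, 1.0, -0.0, -0.0]
ft_force: [1.3, -1.1, -0.8]
grip_width: 67.4
```

Call:
jog_arm(
  slide=[
    [0.013, -0.055, 0],
    [0.013, -0.055, 0],
    [0.013, -0.055, 0],
    [0.013, -0.055, 0],
    [0.013, -0.055, 0],
    [0.013, -0.055, 0],
    [0.012, -0.045, 0],
    [0.01, -0.035, 0],
  ],
  delta_rot=[
    [0, 0, 0],
    [0, 0, 0],
    [0, 0, 0],
    [0, 0, 0],
    [0, 0, 0],
    [0, 0, 0],
    [0, 0, 0],
    [0, 0, 0],
  ],
)

```text
clock: 18.55
tcp_pos: [543.7, -387.4, 90.0]
tcp_rot: [0.001, 1.0, -0.0, -0.001]
ft_force: [0.7, 0.6, -0.4]
grip_width: 67.6
```

Call:
jog_arm(
  slide=[
    [0.006, -0.027, 0],
    [0.004, -0.015, 0],
    [0.0015, -0.0085, 0.01],
    [0, 0, 0.015],
    [0, 0, 0.01],
    [0, 0, 0.004],
    [0, 0, 0],
    [0, 0, 0],
  ],
  delta_rot=[
    [0, 0, 0],
    [0, 0, 0],
    [0, 0, 0],
    [0, 0, 0],
    [0, 0, 0],
    [0, 0, 0],
    [0, 0, 0],
    [0, 0, 0],
  ],
)

```text
clock: 19.55
tcp_pos: [535.8, -434.3, 51.6]
tcp_rot: [-0.0, 1.0, -0.0, 0.0]
ft_force: [0.1, -0.1, -1.3]
grip_width: 67.7
```

Run:
```python
from h import *
o=r.observe();print(o["tcp_pos"],o["ft_force"])
for c in("scene","top"):
  im=np.ascontiguousarray(r.read_camera(c)[:,:,::-1]); cv2.imwrite(f"pics/{c}6.png",im)
cv2.imwrite("pics/c6.png",np.hstack([cv2.resize(rect("top",im,46,396,244,140,4),(400,400))]+[cv2.resize(rect("scene",cv2.imread("pics/scene6.png"),46,396,244,140,4),(400,400))]))
```

```text
[ 535.76483514 -434.28339812   51.61080931] [ 0.11618236 -0.09007007 -1.26626367]
```

View pics/scene6.png

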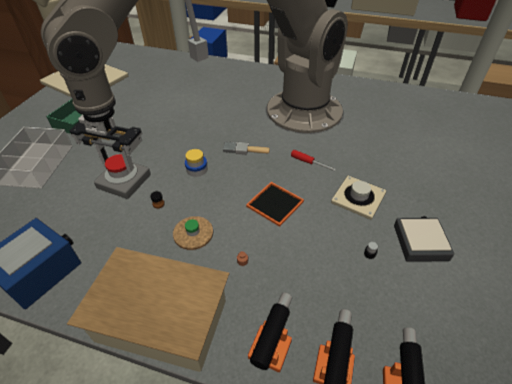

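View pics/c6.png

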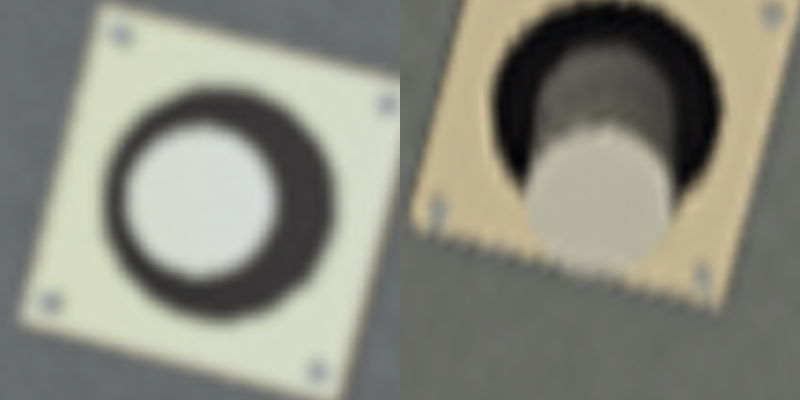

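White is centred on its insert; red (117,163) hovers over the pan. Lower.

Call:
jog_arm(
  slide=[
    [0.0005, 0, 0.003],
    [0, 0, 0.0015],
    [0, 0, 0.0007],
    [0, 0, 0.0003],
    [0, 0, 0],
    [0, 0, 0],
  ],
  delta_rot=[
    [0, 0, 0],
    [0, 0, 0],
    [0, 0, 0],
    [0, 0, 0],
    [0, 0, 0],
    [0, 0, 0],
  ],
)

```text
clock: 20.4
tcp_pos: [534.9, -434.3, 45.7]
tcp_rot: [-0.0, 1.0, -0.0, -0.0]
ft_force: [-0.1, 0.7, -0.8]
grip_width: 67.5
```

Call:
jog_arm(
  slide=[
    [0, 0, 0.0004],
    [0, 0, 0.0002],
    [0, 0, 0],
  ],
  delta_rot=[
    [0, 0, 0],
    [0, 0, 0],
    [0, 0, 0],
  ],
)

```text
clock: 20.78
tcp_pos: [535.0, -434.4, 45.2]
tcp_rot: [-0.0, 1.0, -0.0, 0.0]
ft_force: [-1.4, 1.0, 1.4]
grip_width: 67.7
```

Call:
jog_arm(
  slide=[
    [0, 0, 0.0003],
    [0, 0, 0],
    [0, 0, 0],
  ],
  delta_rot=[
    [0, 0, 0],
    [0, 0, 0],
    [0, 0, 0],
  ],
)

```text
clock: 21.15
tcp_pos: [535.0, -434.3, 45.2]
tcp_rot: [-0.0, 1.0, -0.0, 0.0]
ft_force: [-2.2, 0.7, 6.9]
grip_width: 67.3
```

Call:
jog_arm(
  slide=[
    [0, 0, 0],
    [0, 0, 0],
    [0, 0, 0],
    [0, 0, -0.005],
    [0, 0, -0.02],
    [0, 0, -0.03],
    [0, 0, -0.03],
    [0, 0, -0.01],
  ],
  delta_rot=[
    [0, 0, 0],
    [0, 0, 0],
    [0, 0, 0],
    [0, 0, 0],
    [0, 0, 0],
    [0, 0, 0],
    [0, 0, 0],
    [0, 0, 0],
  ],
  grip=0.086,
)

```text
clock: 22.15
tcp_pos: [535.8, -435.1, 143.1]
tcp_rot: [-0.0, 1.0, -0.001, 0.002]
ft_force: [-0.8, -0.5, -0.5]
grip_width: 86.0
```

Call:
jog_arm(
  slide=[
    [0.015, 0.025, 0],
    [0.03, 0.05, 0],
    [0.03, 0.05, 0],
    [0.02, 0.035, 0.015],
    [0.011, 0.018, 0.02],
    [0.0051, 0.0096, 0.015],
    [0, 0, 0],
    [0, 0, 0],
  ],
  delta_rot=[
    [0, 0, 0],
    [0, 0, 0],
    [0, 0, 0],
    [0, 0, 0],
    [0, 0, 0],
    [0, 0, 0],
    [0, 0, 0],
    [0, 0, 0],
  ],
  grip=0.074,
)

```text
clock: 23.15
tcp_pos: [424.3, -247.4, 90.4]
tcp_rot: [0.0, 1.0, -0.0, 0.0]
ft_force: [-0.4, 0.1, 0.5]
grip_width: 73.8
```

Run:
```python
from h import *
o=r.observe();print(o["tcp_pos"],o["ft_force"])
for c in("scene","top"):
  im=np.ascontiguousarray(r.read_camera(c)[:,:,::-1]); cv2.imwrite(f"pics/{c}7.png",im)
  print(c,find(c,im,74,535,-434,w=130,thr=30))
```

```text
[ 424.32541871 -247.36367031   90.43696062] [-0.3902537   0.10520333  0.46738778]
scene {'cent': array([ 534.8, -432.7]), 'rect': array([ 535.1, -432.9]), 'size': (66.1, 67.4), 'ang': 3.2, 'diam': np.float64(67.1)}
top {'cent': array([ 536., -433.]), 'rect': array([ 535.1, -433.9]), 'size': (129.8, 129.8), 'ang': 90.0, 'diam': np.float64(144.9)}
```

View pics/scene7.png

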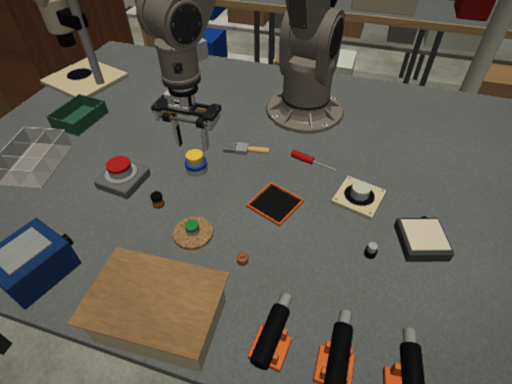

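Red stands on the pan (119,166). Gripper is over yellow (195,157); descend.

Call:
jog_arm(
  slide=[
    [0, 0, 0.018],
    [0, 0, 0.018],
    [0, 0, 0.01],
    [0, 0, 0.004],
    [0, 0, 0.001],
    [0, 0, 0],
    [0, 0, 0],
  ],
  delta_rot=[
    [0, 0, 0],
    [0, 0, 0],
    [0, 0, 0],
    [0, 0, 0],
    [0, 0, 0],
    [0, 0, 0],
    [0, 0, 0],
  ],
)

```text
clock: 24.12
tcp_pos: [424.1, -246.8, 39.2]
tcp_rot: [-0.0, 1.0, -0.0, 0.0]
ft_force: [0.3, -0.3, -0.2]
grip_width: 74.3
```

Call:
jog_arm(
  slide=[
    [0, 0, 0],
    [0, 0, 0],
    [0, 0, 0],
    [0, 0, 0],
    [0, 0, 0],
  ],
  delta_rot=[
    [0, 0, 0],
    [0, 0, 0],
    [0, 0, 0],
    [0, 0, 0],
    [0, 0, 0],
  ],
  grip=0.045,
  grip_force=20,
)

```text
clock: 24.75
tcp_pos: [423.8, -246.7, 38.8]
tcp_rot: [-0.0, 1.0, -0.0, 0.0]
ft_force: [-0.9, 0.7, 3.2]
grip_width: 51.5
```

Run:
```python
from h import *
for c in("scene","top"):
  im=cv2.imread(f"pics/{c}0.png"); p=rect(c,im,10,488,22,160,4)
  hsv=cv2.cvtColor(p,cv2.COLOR_BGR2HSV); m=((hsv[...,1]>110)&(hsv[...,2]>70)&(hsv[...,0]<20)).astype(np.uint8)
  n,lb,st,ce=cv2.connectedComponentsWithStats(m); l=1+np.argmax(st[1:,4]); 
  cn=np.argwhere(lb==l)[:,::-1].astype(np.float32); (u,v),s,a=cv2.minAreaRect(cn); print(c,488+80-v/4,22+80-u/4,np.array(s)/4)
```

```text
scene 490.9751205444336 23.316146850585938 [121.45505524 123.70700073]
top 489.0660934448242 22.854049682617188 [115.41723633 115.89693451]
```

Call:
jog_arm(
  slide=[
    [0, 0, -0.004],
    [0, 0, -0.012],
    [0, 0, -0.022],
    [0, 0, -0.012],
    [-0.002, 0.01, 0],
    [-0.006, 0.025, 0],
    [-0.01, 0.04, 0],
    [-0.012, 0.05, 0],
  ],
  delta_rot=[
    [0, 0, 0],
    [0, 0, 0],
    [0, 0, 0],
    [0, 0, 0],
    [0, 0, 0],
    [0, 0, 0],
    [0, 0, 0],
    [0, 0, 0],
  ],
  grip_force=25,
)

```text
clock: 25.75
tcp_pos: [453.5, -120.3, 88.3]
tcp_rot: [0.001, 1.0, -0.0, -0.0]
ft_force: [1.2, -0.3, -0.4]
grip_width: 51.4
```

Call:
jog_arm(
  slide=[
    [-0.012, 0.05, 0],
    [-0.011, 0.045, 0],
    [-0.008, 0.03, 0.02],
    [-0.003, 0.013, 0.025],
    [-0.0012, 0.0067, 0.018],
    [0, 0, 0.0086],
    [0, 0, 0.002],
    [0, 0, 0],
  ],
  delta_rot=[
    [0, 0, 0],
    [0, 0, 0],
    [0, 0, 0],
    [0, 0, 0],
    [0, 0, 0],
    [0, 0, 0],
    [0, 0, 0],
    [0, 0, 0],
  ],
)

```text
clock: 26.75
tcp_pos: [489.0, 22.6, 15.5]
tcp_rot: [0.0, 1.0, -0.0, 0.0]
ft_force: [0.9, 0.6, -0.5]
grip_width: 51.5
```

Call:
jog_arm(
  slide=[
    [0, 0, 0.002],
    [0, 0, 0.0015],
    [0, 0, 0.0005],
    [0, 0, 0],
    [0, 0, 0],
  ],
  delta_rot=[
    [0, 0, 0],
    [0, 0, 0],
    [0, 0, 0],
    [0, 0, 0],
    [0, 0, 0],
  ],
)

```text
clock: 27.38
tcp_pos: [488.9, 23.0, 11.2]
tcp_rot: [-0.0, 1.0, -0.0, -0.0]
ft_force: [1.1, 0.4, -0.3]
grip_width: 51.5
```

Call:
jog_arm(
  slide=[
    [0, 0, 0.001],
    [0, 0, 0.0004],
    [0, 0, 0],
    [0, 0, 0],
  ],
  delta_rot=[
    [0, 0, 0],
    [0, 0, 0],
    [0, 0, 0],
    [0, 0, 0],
  ],
)

```text
clock: 27.88
tcp_pos: [488.9, 23.0, 9.8]
tcp_rot: [-0.0, 1.0, -0.0, -0.0]
ft_force: [-0.7, 0.3, 4.6]
grip_width: 51.5
```

Call:
jog_arm(
  slide=[
    [0, 0, 0],
    [0, 0, 0],
    [0, 0, 0],
    [0, 0, -0.005],
    [0, 0, -0.02],
    [0, 0, -0.03],
    [0, 0, -0.03],
    [0, 0, -0.015],
  ],
  delta_rot=[
    [0, 0, 0],
    [0, 0, 0],
    [0, 0, 0],
    [0, 0, 0],
    [0, 0, 0],
    [0, 0, 0],
    [0, 0, 0],
    [0, 0, 0],
  ],
  grip=0.068,
)

```text
clock: 28.88
tcp_pos: [489.5, 23.1, 111.4]
tcp_rot: [-0.0, 1.0, 0.0, 0.001]
ft_force: [-0.0, 0.7, 0.2]
grip_width: 68.1
```

Run:
```python
from h import *
o=r.observe();print(o["tcp_pos"],o["ft_force"])
for c in("scene","top"):
  im=np.ascontiguousarray(r.read_camera(c)[:,:,::-1]); cv2.imwrite(f"pics/{c}8.png",im)
  print(c,find(c,im,34,424,-247,w=110,thr=30),find(c,im,34,424,-247,w=110,thr=22))
```

```text
[489.52236712  23.0529822  111.40544847] [-0.00705714  0.7439824   0.16788865]
scene {'cent': array([ 421.4, -247. ]), 'rect': array([ 421.5, -247.2]), 'size': (67.4, 68.1), 'ang': 11.0, 'diam': np.float64(67.9)} {'cent': array([ 421.3, -247. ]), 'rect': array([ 421.1, -247.2]), 'size': (65.6, 66.2), 'ang': 2.9, 'diam': np.float64(66.1)}
top {'cent': array([ 421.1, -248. ]), 'rect': array([ 421. , -248.1]), 'size': (69.0, 68.2), 'ang': 90.0, 'diam': np.float64(68.7)} {'cent': array([ 421., -248.]), 'rect': array([ 420.9, -248.1]), 'size': (66.8, 66.2), 'ang': 90.0, 'diam': np.float64(66.6)}
```

View pics/scene8.png

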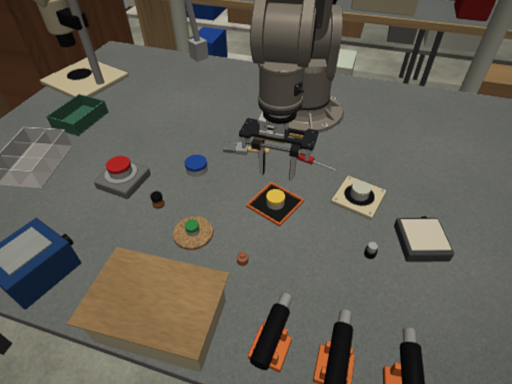

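Yellow stands in the tray (276,199). Blue alone at (195,162). Go to it.

Call:
jog_arm(
  slide=[
    [0.008, -0.03, 0],
    [0.014, -0.056, 0],
    [0.014, -0.056, 0],
    [0.014, -0.056, 0],
    [0.01, -0.04, 0.01],
    [0.005, -0.022, 0.02],
    [0.0026, -0.0103, 0.02],
    [0, 0, 0.01],
  ],
  delta_rot=[
    [0, 0, 0],
    [0, 0, 0],
    [0, 0, 0],
    [0, 0, 0],
    [0, 0, 0],
    [0, 0, 0],
    [0, 0, 0],
    [0, 0, 0],
  ],
  grip=0.088,
)

```text
clock: 29.98
tcp_pos: [420.1, -247.6, 48.0]
tcp_rot: [0.001, 1.0, 0.0, -0.001]
ft_force: [0.4, -0.7, 0.3]
grip_width: 88.0
```

Call:
jog_arm(
  slide=[
    [0, 0, 0.01],
    [0, 0, 0.014],
    [0, 0, 0.012],
    [0, 0, 0.006],
    [0, 0, 0.0026],
    [0, 0, 0],
    [0, 0, 0],
  ],
  delta_rot=[
    [0, 0, 0],
    [0, 0, 0],
    [0, 0, 0],
    [0, 0, 0],
    [0, 0, 0],
    [0, 0, 0],
    [0, 0, 0],
  ],
)

```text
clock: 30.85
tcp_pos: [421.6, -247.5, 5.5]
tcp_rot: [-0.0, 1.0, -0.0, 0.0]
ft_force: [0.3, -0.3, 0.3]
grip_width: 87.9
```

Call:
jog_arm(
  slide=[
    [0, 0, 0],
    [0, 0, 0],
    [0, 0, 0],
    [0, 0, 0],
    [0, 0, 0],
  ],
  delta_rot=[
    [0, 0, 0],
    [0, 0, 0],
    [0, 0, 0],
    [0, 0, 0],
    [0, 0, 0],
  ],
  grip=0.06,
  grip_force=30,
)

```text
clock: 31.48
tcp_pos: [421.5, -247.4, 5.3]
tcp_rot: [-0.0, 1.0, -0.0, 0.0]
ft_force: [-1.5, -0.1, 5.9]
grip_width: 67.8
```

Call:
jog_arm(
  slide=[
    [0, 0, -0.004],
    [0, 0, -0.012],
    [0, 0, -0.022],
    [0, 0, -0.025],
    [-0.002, 0.012, -0.018],
    [-0.003, 0.025, -0.009],
    [-0.005, 0.04, 0],
    [-0.007, 0.05, 0],
  ],
  delta_rot=[
    [0, 0, 0],
    [0, 0, 0],
    [0, 0, 0],
    [0, 0, 0],
    [0, 0, 0],
    [0, 0, 0],
    [0, 0, 0],
    [0, 0, 0],
  ],
  grip_force=35,
)

```text
clock: 32.48
tcp_pos: [438.5, -119.7, 96.1]
tcp_rot: [0.001, 1.0, -0.0, 0.001]
ft_force: [0.8, 0.4, -0.9]
grip_width: 67.4
```

Call:
jog_arm(
  slide=[
    [-0.007, 0.052, 0],
    [-0.007, 0.052, 0],
    [-0.007, 0.052, 0],
    [-0.007, 0.052, 0],
    [-0.007, 0.052, 0],
    [-0.007, 0.052, 0],
    [-0.007, 0.052, 0],
    [-0.007, 0.052, 0],
  ],
  delta_rot=[
    [0, 0, 0],
    [0, 0, 0],
    [0, 0, 0],
    [0, 0, 0],
    [0, 0, 0],
    [0, 0, 0],
    [0, 0, 0],
    [0, 0, 0],
  ],
)

```text
clock: 33.48
tcp_pos: [494.4, 297.3, 96.0]
tcp_rot: [-0.0, 1.0, -0.0, 0.0]
ft_force: [0.6, 0.4, -0.6]
grip_width: 67.7
```

Call:
jog_arm(
  slide=[
    [-0.006, 0.048, 0],
    [-0.004, 0.035, 0],
    [-0.003, 0.022, 0],
    [-0.0011, 0.0127, 0.01],
    [0, 0, 0.018],
    [0, 0, 0.012],
    [0, 0, 0.004],
    [0, 0, 0],
  ],
  delta_rot=[
    [0, 0, 0],
    [0, 0, 0],
    [0, 0, 0],
    [0, 0, 0],
    [0, 0, 0],
    [0, 0, 0],
    [0, 0, 0],
    [0, 0, 0],
  ],
)

```text
clock: 34.48
tcp_pos: [508.4, 412.7, 50.9]
tcp_rot: [0.0, 1.0, -0.0, -0.0]
ft_force: [0.6, 0.1, -1.8]
grip_width: 68.0
```

Call:
jog_arm(
  slide=[
    [0, 0, 0.002],
    [0, 0, 0.0015],
    [0, 0, 0.0005],
    [0, 0, 0],
    [0, 0, 0],
  ],
  delta_rot=[
    [0, 0, 0],
    [0, 0, 0],
    [0, 0, 0],
    [0, 0, 0],
    [0, 0, 0],
  ],
)

```text
clock: 35.1
tcp_pos: [508.3, 413.4, 47.2]
tcp_rot: [-0.0, 1.0, 0.0, 0.0]
ft_force: [-0.8, 0.1, -1.1]
grip_width: 67.3
```

Call:
jog_arm(
  slide=[
    [0, 0, 0.001],
    [0, 0, 0.0006],
    [0, 0, 0.0003],
    [0, 0, 0],
    [0, 0, 0],
  ],
  delta_rot=[
    [0, 0, 0],
    [0, 0, 0],
    [0, 0, 0],
    [0, 0, 0],
    [0, 0, 0],
  ],
)

```text
clock: 35.72
tcp_pos: [508.3, 413.4, 45.4]
tcp_rot: [-0.0, 1.0, -0.0, -0.0]
ft_force: [-2.3, -2.0, 4.3]
grip_width: 67.5
```

Contact. Release and retreat.

Call:
jog_arm(
  slide=[
    [0, 0, 0.0001],
    [0, 0, 0],
    [0, 0, 0],
    [0, 0, -0.005],
    [0, 0, -0.02],
    [0, 0, -0.04],
    [0, 0, -0.05],
    [0, 0, -0.05],
  ],
  delta_rot=[
    [0, 0, 0],
    [0, 0, 0],
    [0, 0, 0],
    [0, 0, 0],
    [0, 0, 0],
    [0, 0, 0],
    [0, 0, 0],
    [0, 0, 0],
  ],
  grip=0.086,
)

```text
clock: 36.72
tcp_pos: [508.4, 413.3, 213.4]
tcp_rot: [-0.0, 1.0, 0.0, 0.0]
ft_force: [0.7, 1.1, -0.2]
grip_width: 86.2
```

Call:
jog_arm(
  slide=[
    [0.03, 0.03, 0],
    [0.03, 0.04, 0],
    [0.03, 0.05, 0],
    [0.03, 0.05, 0],
    [0.02, 0.03, 0],
    [0, 0, 0],
    [0, 0, 0],
  ],
  delta_rot=[
    [0, 0, 0],
    [0, 0, 0],
    [0, 0, 0],
    [0, 0, 0],
    [0, 0, 0],
    [0, 0, 0],
    [0, 0, 0],
  ],
)

```text
clock: 37.6
tcp_pos: [369.1, 612.8, 211.2]
tcp_rot: [0.0, 1.0, 0.0, 0.0]
ft_force: [0.3, -0.6, 0.6]
grip_width: 86.2
```

Run:
```python
from h import *
o=r.observe();print(o["tcp_pos"],o["ft_force"],o["clock"])
for c in("scene","top"):
  im=np.ascontiguousarray(r.read_camera(c)[:,:,::-1]); cv2.imwrite(f"pics/{c}9.png",im)
  for n,z,x,y,w,t in (("red",74,535,-434,110,30),("blue",74,508,413,110,30),("yel",35,489,23,100,30),("white",46,396,244,110,12),("green",40,654,-154,80,30)):
    print(c,n,find(c,im,z,x,y,w=w,thr=t))
```

```text
[369.05095165 612.75166355 211.16930949] [ 0.2823011  -0.56646879  0.56979616] 37.6
scene red {'cent': array([ 534.9, -432.7]), 'rect': array([ 535.1, -432.8]), 'size': (66.5, 67.5), 'ang': 3.8, 'diam': np.float64(67.3)}
scene blue {'cent': array([508.4, 413.4]), 'rect': array([508.6, 413.1]), 'size': (68.9, 66.8), 'ang': 87.3, 'diam': np.float64(67.5)}
scene yel {'cent': array([488.5,  23.7]), 'rect': array([488.4,  23.6]), 'size': (50.1, 49.1), 'ang': 75.1, 'diam': np.float64(49.6)}
scene white {'cent': array([400.1, 245.1]), 'rect': array([407.1, 244.1]), 'size': (87.8, 109.8), 'ang': 90.0, 'diam': np.float64(72.6)}
scene green {'cent': array([ 653.5, -153.1]), 'rect': array([ 653.5, -153.2]), 'size': (36.0, 35.0), 'ang': 90.0, 'diam': np.float64(35.8)}
top red {'cent': array([ 535. , -433.5]), 'rect': array([ 534.8, -433.6]), 'size': (65.0, 65.8), 'ang': 90.0, 'diam': np.float64(65.6)}
top blue {'cent': array([506.7, 411.8]), 'rect': array([506.8, 412. ]), 'size': (64.4, 62.6), 'ang': 12.1, 'diam': np.float64(63.9)}
top yel {'cent': array([488.6,  23.4]), 'rect': array([488.5,  23.4]), 'size': (48.0, 47.2), 'ang': 90.0, 'diam': np.float64(47.7)}
top white {'cent': array([395.6, 243.8]), 'rect': array([395.7, 243.8]), 'size': (44.7, 44.8), 'ang': 68.2, 'diam': np.float64(44.6)}
top green {'cent': array([ 654.8, -153.8]), 'rect': array([ 654.9, -153.8]), 'size': (35.5, 35.4), 'ang': 70.0, 'diam': np.float64(35.6)}
```

View pics/scene9.png

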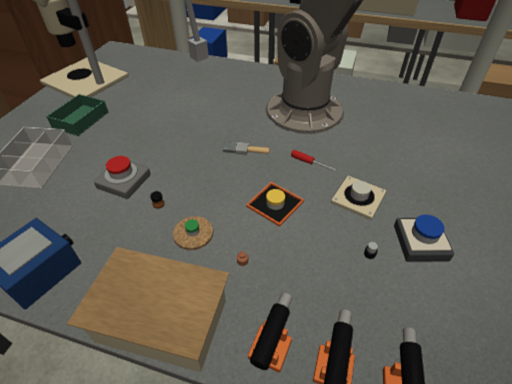

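View pics/top9.png

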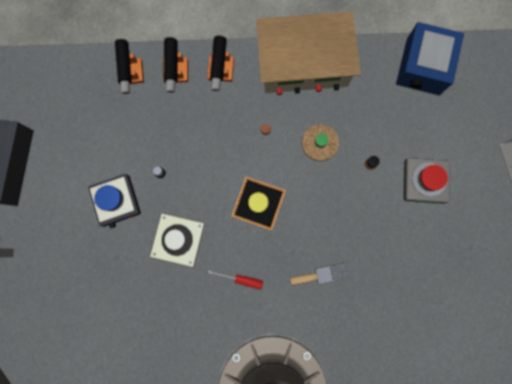

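All five tins stand on their stations within about 2 mm of centre: red (119,166), blue (429,229), yellow (276,199), white (360,190) and green (191,226) in the scene view.

```bash
python3 -c "
from rig import r
print(r.finish_job())"
```

```text
the job is handed in; nothing more can be done
None
```

I took both stacks apart and put each tin on its station, in the order green, white, red, yellow, blue. The job was handed in at about 38 s, with the gripper open, holding nothing and clear of the tins.

- **Position:** The last pictures show all five tins upright and alone. Each is within about 2 mm of its measured station centre. The two cameras differ by up to about 2 mm, which matches the calibration tolerance.
- **One doubtful check:** For the white tin, the scene-camera colour measurement failed because the lid merged with the cream plate. Its position rests on the top camera, about 0.6 mm off centre, and on a rectified scene view I read by eye.
- **Contact forces:** When lowering, the wrist force read about 4 to 13 N for four of the tins. The white tin was pressed harder, at about 27 N, before I eased off and released it. No tin was dropped or tipped.

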